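Weigh the amber bottle on the two-pan balance

TASK

Weigh the bottle that stands on the balance: drop ring weights from the mat over the stem of the weights pan and slide the poise along its bar until the beam comes to rest level with your hands off. Set the weights down flat, don't drop them, and keep a light hand on the balance: nowhere more than about 10 N on its pans, stem, beam or poise, so nudge the poise rather than pinch it. Don't touch the bottle, return any weight you don't need to the bench, and leave the other things as they are.

Things in the scene. Friction and masses are not known exactly. Their poses are not given: they have to be found in the camera images.
- balance: Two-pan balance fixed to the bench: white base 120 x 300 mm. Origin on the bench under its middle; x points to its front (the side with the sliding poise), y along the beam to the sample pan, z up. The beam pivots 80 mm above the bench about x; the pans hang on a parallel linkage and always stay level, centres 110 mm either side of the pivot (sample pan at +y, weights pan at -y).
- level_mark (a point): Thick red middle tick on the white card (64 mm wide, 34 mm high, top 175 mm above the bench) that stands behind the red pointer on the beam: pointer upright on this tick = level.
- beam (a joint): Tilt of the beam, rad: 0 is level, positive = weights pan down, negative = sample pan down; stops at +0.12 and -0.12 (pans 13 mm up or down). It gives way softly, is damped and settles in about 1.5 s. Hands off, between the stops, 1 g more on the weights pan tips it by about +0.011 rad.
- stem_foot (a point): Centre of the top face of the weights pan (flat steel plate, 100 mm across, 4 mm thick, 115 mm above the bench when level), at the foot of its upright stem. The stem is 9 mm thick with a round tip and ends 38.5 mm above this point; the bored weights drop over it and stack. z up.
- sample_plate (a point): Centre of the top face of the sample pan (flat steel plate, 100 mm across, 4 mm thick, no stem). z up.
- poise (a joint): Place of the brass poise on its bar, m: 0 at the sample-pan end (adds nothing) to 0.15 at the weights-pan end; each 10 mm adds as much as 4.1 g on the weights pan. Slides along the balance's -y with about 0.6 N friction and stays where left. Pushing it pushes the beam over too, so the tilt means something only when nothing touches the balance.
- poise_tab (a point): Middle of the top edge of the poise's black thumb tab: upright, 8 mm thick along the bar, 22 mm across it, 32 mm tall, on an 18 mm long brass slider. The bar lies at pivot height, 48 mm below this point, 95 mm in front of the beam, and tilts with it, so the tab leans up to 6 mm; free space in front of and above the tab.
- sample: The thing to be weighed: a closed amber glass bottle with black cap, 52 mm across, 103 mm high, standing on the sample pan. Origin at the centre of its underside. Its mass is not known; it lies between 110 and 195 g.
- w200: Brass ring weight of 200 g, lying flat on the black rubber mat: 48 mm outside, 11.5 mm bore right through, 14 mm high. Origin at the centre of its underside. One of the four; which lies where on the mat changes.
- w100: Brass ring weight of 100 g, lying flat on the black rubber mat: 36 mm outside, 11.5 mm bore right through, 13 mm high. Origin at the centre of its underside.
- w50: Brass ring weight of 50 g, lying flat on the black rubber mat: 29 mm outside, 11.5 mm bore right through, 11 mm high. Origin at the centre of its underside.
- w20: Brass ring weight of 20 g, lying flat on the black rubber mat: 24 mm outside, 11.5 mm bore right through, 7 mm high. Origin at the centre of its underside.
- weight_mat: Black rubber mat 190 x 190 mm, 6 mm thick, fixed to the bench; the four weights lie on it 90 mm apart in a square. Origin under its middle.
- tube_rack: Green test-tube rack 60 x 200 mm, 136 mm high with its tubes; bystander. Origin at its underside.
- beaker: Glass beaker, 64 mm across the rim, 85 mm high; bystander. Origin at its underside.
- brass_cap: Small brass screw ring, 24 mm across, 12 mm high, on the bench; bystander, not a weight. Origin at its underside.
- reagent: Amber bottle with white cap, 60 mm across, 150 mm high, on the bench; bystander. Origin at its underside.
- pencil: Blue pencil 140 mm long lying on the notebook; bystander. Origin at its underside.
- mortar: White porcelain mortar, 84 mm across, 45 mm high; bystander. Origin at its underside.
Things that resemble listed ones, but are neither listed nor needed, are in the scene too. What is shaped like the sample but blue or green is not meant. Leave any orange or white look-alike of the w100 alone.

How it is judged:
By the outcome, as a careful person would: the job done as asked, in the order asked, and still so for the second after the job is handed in, with the robot touching nothing.
It also fails if it takes over 72 s, if anything falls off the work surface, if the arm or the gripper's body presses on something with over 40 N, if the wrist force passes 120 N, or if a joint passes its speed limit or range.

ROBOT

A 6-joint arm with a two-finger parallel gripper is mounted at the origin on the work surface. World frame = base frame: x ahead of the robot, y to its left, z up, the work surface at z = 0. Lengths are in m, angles in rad, forces in N, time in s.
With the tool pointing down it reaches from about 0.375 to 0.925 m from the base axis. Payload 5.7 kg.
Tool frame: the origin (TCP) lies midway between the tips of the shut fingers; the grasp point (between the pads) lies 19 mm behind it; z points along the fingers, x is the direction in which the jaws open and shut, and the axes are right-handed (so a half turn about z gives the same grasp; the last joint's range is limited). The gripper opens to 88 mm and grips with 3 to 60 N. Pads are 20 mm wide; open, the fingers measure 115 mm over their backs; the gripper's body (75 mm by 178 mm) begins 61 mm behind the grasp point.
Start: joints at [-1.303, 0.359, 1.51, -0, 1.272, -0.115], TCP at [0.224, -0.557, 0.223] pointing down, gripper open.
Joint ranges: [-2.97, 2.97], [-1.01, 2.36], [0.21, 2.38], [-0.96, 4.11], [0.2, 2.71], [-2.98, 2.98]. Speed limits (rad/s): [2.39, 2.39, 3.14, 3.14, 3.14, 3.14].

INTERFACE

Orientations are given as a unit quaternion [x, y, z, w].
In Python, from bench import move_ptp, servo_line, goto_joints, move_gripper, sleep, inverse_kinematics, capture, PlanningError, close_job, spot_in, silhouettes, current_clock, current_joint_pos, current_qvel, current_joint_torque, current_position, current_orientation, current_force, current_torque, current_finger_gap gives the robot as it stands. Calls block until the motion is done:
- move_ptp(position, orientation): joint-space move of the TCP to a pose.
- servo_line(position, orientation=None, rate=0.15, contact_N=None): straight line of the TCP; orientation=None keeps the orientation; rate is the mean speed in m/s. With contact_N (N) it stops when the force on the tool has changed by that much, and returns True; else False.
- goto_joints(angles): joint-space move.
- move_gripper(opening): finger opening in m; the grip force is fixed at half the most; returns when the fingers have stopped.
- sleep(seconds).
- inverse_kinematics(position, orientation): joint angles nearest the present ones, or None.
- capture(name): name is "side" or "top" or "wrist"; returns a dict with "image" (480x640x3 uint8, blue, green, red), "range_z" (480x640 float32, m along the optical axis (not along the pixel's ray), 0 where there is no reading), "intrinsics" (3x3 intrinsics, pixels), "R" (3x3) and "t" (3): a world point X has camera coordinates R X + t. Camera axes: x right, y down, z forward; pixel columns grow to the right and rows downward; lengths in m; the calibration is good to about 2 mm. A picture is of the moment at which its call begins.
A pose or a line that the arm cannot do raises PlanningError and nothing moves.
- close_job(): hands the job in, once; it reports no verdict.
Trained networks look in the newest picture that a camera, given by its name, has taken for a name from the list of things; names that differ only in an ending like _2 or _b are one class to them, and where a whole thing is asked for, a point or a joint stands for the part that bears it (a point fixed in the world has none). Each returns a list of dicts, best first, with "conf" (0 to 1); they miss things now and then, are a little off and sometimes report something else, mostly with a low value. They report only what shows in the picture. A call takes as long as a camera call. They do not tell look-alikes from the thing itself.
- spot_in(camera, query): "xy" ([column, row] in pixels, amid what is visible of it).
- silhouettes(camera, query): "region" (480x640 bool, what is visible of it) and "xy" ([column, row] in pixels, amid what is visible of it).
Readings, each from a call of its own:
- current_clock(): time.
- current_joint_pos(): joint angles.
- current_qvel(): joint speeds.
- current_joint_torque(): joint torques, N m.
- current_position(): TCP position.
- current_orientation(): TCP orientation.
- current_force(): force on the tool from outside, world axes, zero at the start.
- current_torque(): the same for the moment, N m.
- current_finger_gap(): finger opening in m.
Only numpy, scipy, OpenCV 4.12 (cv2) and the standard library are available. Lean on these libraries where they do the work, as an engineer would, in place of code of your own. Each camera call takes 0.05 s, during which the arm holds its last target.

## Working session

There is one attempt and no reset: what is moved stays moved. The work goes in short steps, each a Python script; the robot and the scene stay as the last script left them, time stands still between calls to the robot, and variables do not carry over. Pictures are saved under pics/ and viewed, and the job is handed in when it is done.

```bash
ls; mkdir -p pics
python3 - <<'E'
from bench import *
import cv2
for n in ("side","top","wrist"):
    c=capture(n); cv2.imwrite(f"pics/a_{n}.png",c["image"]); print(n,c["intrinsics"].tolist() if hasattr(c["intrinsics"],'tolist') else c["intrinsics"],c["R"],c["t"])
print(current_clock())
E
```

```text
pics
side [[516.6565626012083, 0.0, 324.8696093295708], [0.0, 516.6565626012083, 239.69378204130726], [0.0, 0.0, 1.0]] [[-0.73244538 -0.68060018  0.01752599]
 [-0.47142957  0.4884324  -0.73429419]
 [ 0.4912005  -0.54609265 -0.67860511]] [0.43541096 0.33156135 0.90613012]
top [[474.8323057680935, 0.0, 319.76650432364335], [0.0, 474.8323057680935, 236.9476034700517], [0.0, 0.0, 1.0]] [[-0.01969538 -0.99980367  0.00216978]
 [-0.98728303  0.01910624 -0.15782007]
 [ 0.15774763 -0.00525051 -0.9874655 ]] [0.04171795 0.5843015  1.09585908]
wrist [[379.99904916397077, 0.0, 313.0966242564742], [0.0, 379.99904916397077, 241.58490074489742], [0.0, 0.0, 1.0]] [[ 0.37264675 -0.9279691  -0.00278437]
 [-0.88810958 -0.35750705  0.28887728]
 [-0.26906462 -0.10517635 -0.95736209]] [-0.59941516 -0.03489173  0.39095521]
0.15
```

View pics/a_side.png

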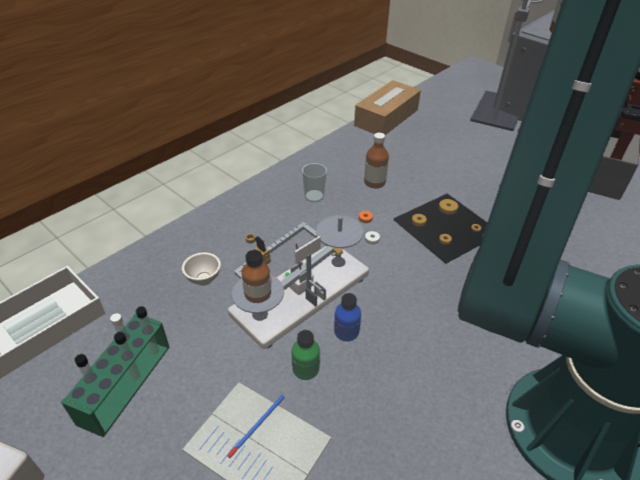

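View pics/a_top.png

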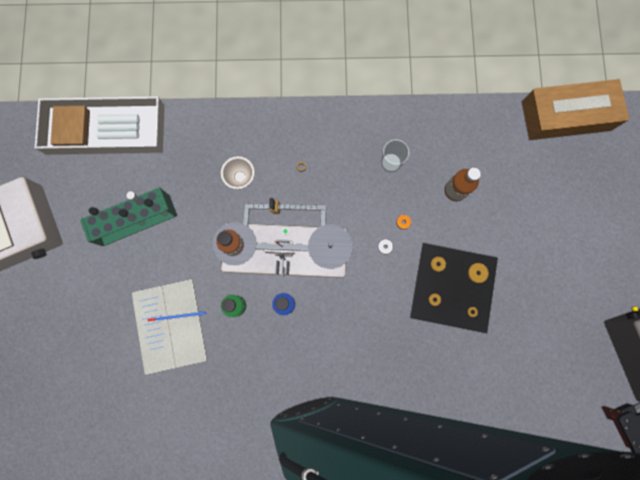

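View pics/a_wrist.png

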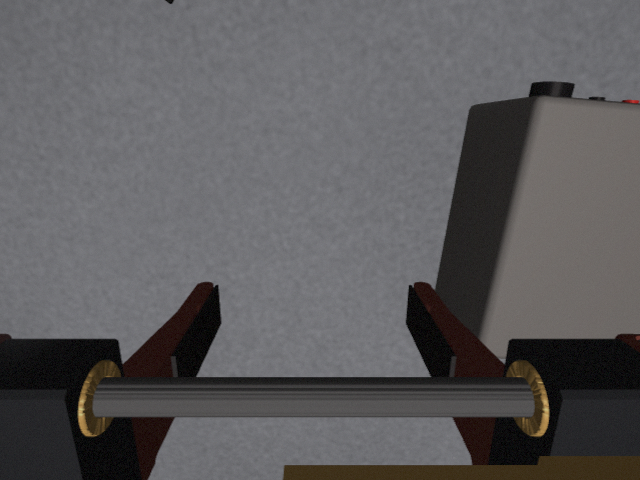

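```bash
cat > h.py <<'E'
from bench import *
import numpy as np, cv2
def bp(c,u,v,z):  # back-project pixel to plane z
    K=np.array(c["intrinsics"]);R=np.array(c["R"]);t=np.array(c["t"])
    d=R.T@np.linalg.inv(K)@np.array([u,v,1.]);o=-R.T@t
    return o+d*(z-o[2])/d[2]
def pr(c,X):
    K=np.array(c["intrinsics"]);p=K@(np.array(c["R"])@np.asarray(X,float)+np.array(c["t"]));return p[:2]/p[2]
def pts(c,m):
    K=np.array(c["intrinsics"]);R=np.array(c["R"]);t=np.array(c["t"]);v,u=np.nonzero(m&(c["range_z"]>0));z=c["range_z"][v,u]
    P=np.stack([(u-K[0,2])/K[0,0]*z,(v-K[1,2])/K[1,1]*z,z]);return (R.T@(P-t[:,None])).T
E
python3 - <<'E'
from h import *
c=capture("top")
for q in ["w200","w100","w50","w20","sample","stem_foot","sample_plate","poise","poise_tab","balance","weight_mat","brass_cap","level_mark"]:
    s=silhouettes("top",q)
    for d in s[:3]:
        P=pts(c,d["region"]); 
        print(q,round(d["conf"],2),np.round(d["xy"],1),d["region"].sum(), np.round(np.median(P,0),4) if len(P) else None, np.round(np.percentile(P[:,2],[5,95]),3) if len(P) else None)
s=capture("side")
def crop(im,x,y,w,h,f,n): cv2.imwrite(n,cv2.resize(im[y:y+h,x:x+w],None,fx=f,fy=f,interpolation=cv2.INTER_CUBIC))
crop(s["image"],220,200,160,150,4,"pics/b_side.png"); crop(c["image"],200,150,300,190,2.6,"pics/b_top.png")
E
```

```text
w200 0.64 [475.2 271.6] 307 [ 0.4952 -0.3523  0.0185] [0.012 0.022]
w200 0.58 [403.5 220.5] 164 [ 0.6266 -0.1786  0.0111] [0.001 0.015]
w200 0.49 [382.8 246.9] 180 [ 0.5651 -0.1301  0.0111] [-0.003  0.015]
w100 0.64 [475.2 271.6] 307 [ 0.4952 -0.3523  0.0185] [0.012 0.022]
w100 0.58 [403.5 220.5] 164 [ 0.6266 -0.1786  0.0111] [0.001 0.015]
w100 0.49 [382.8 246.9] 180 [ 0.5651 -0.1301  0.0111] [-0.003  0.015]
w50 0.64 [475.2 271.6] 307 [ 0.4952 -0.3523  0.0185] [0.012 0.022]
w50 0.58 [403.5 220.5] 164 [ 0.6266 -0.1786  0.0111] [0.001 0.015]
w50 0.49 [382.8 246.9] 180 [ 0.5651 -0.1301  0.0111] [-0.003  0.015]
w20 0.64 [475.2 271.6] 307 [ 0.4952 -0.3523  0.0185] [0.012 0.022]
w20 0.58 [403.5 220.5] 164 [ 0.6266 -0.1786  0.0111] [0.001 0.015]
w20 0.49 [382.8 246.9] 180 [ 0.5651 -0.1301  0.0111] [-0.003  0.015]
sample 0.83 [232.1 302.7] 452 [0.4262 0.2318 0.0707] [0.034 0.104]
sample 0.62 [282.4 302.7] 377 [0.4279 0.1159 0.0727] [0.061 0.104]
sample 0.61 [228.6 244.4] 570 [0.5571 0.2227 0.1722] [0.122 0.206]
stem_foot 0.71 [327.9 245.5] 1557 [0.5512 0.009  0.1272] [0.124 0.131]
sample_plate 0.59 [244.1 240.9] 812 [0.563  0.2132 0.1012] [0.098 0.104]
balance 0.6 [454.7 289.3] 5225 [ 0.4548 -0.2952  0.0046] [0.001 0.008]
balance 0.57 [286.5 249. ] 6441 [0.5531 0.1059 0.0816] [0.03  0.129]
weight_mat 0.74 [456.2 285.6] 5591 [ 0.4555 -0.2949  0.0046] [0.001 0.009]
weight_mat 0.32 [176.6 313.5] 124 [0.4061 0.3685 0.0122] [0.008 0.016]
brass_cap 0.42 [304.2 162.4] 41 [0.7796 0.0717 0.0089] [-0.001  0.015]
level_mark 0.75 [286.5 246.3] 6432 [0.5529 0.1058 0.0831] [0.03 0.13]
level_mark 0.68 [171.3 315.2] 74 [0.4043 0.3863 0.0128] [0.009 0.016]
```

View pics/b_side.png

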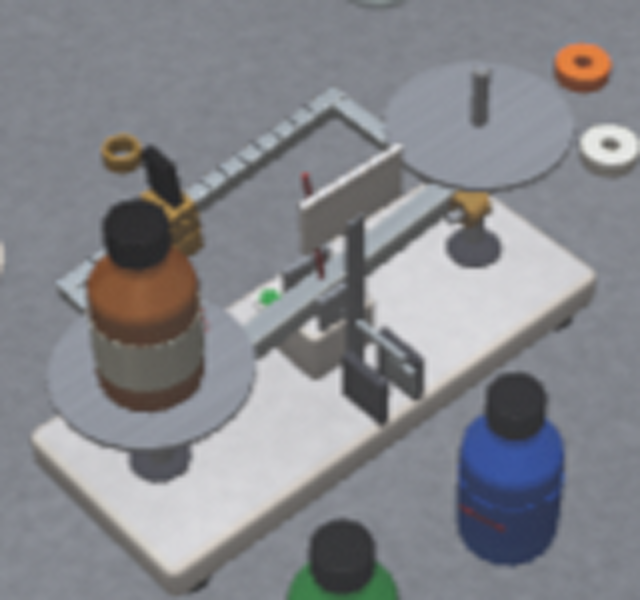

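View pics/b_top.png

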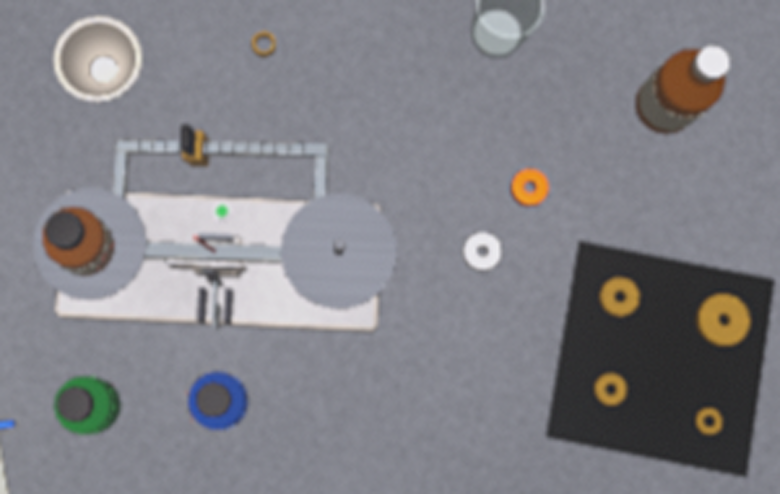

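```bash
cat >> h.py <<'E'
from scipy.spatial.transform import Rotation as Ro
def qdown(yaw):
    # jaw axis x_tool = (cos yaw, sin yaw,0), z down
    x=np.array([np.cos(yaw),np.sin(yaw),0]);z=np.array([0,0,-1.]);y=np.cross(z,x)
    return Ro.from_matrix(np.stack([x,y,z],1)).as_quat()
def crop(im,x,y,w,h,f,n): cv2.imwrite(n,cv2.resize(im[y:y+h,x:x+w],None,fx=f,fy=f,interpolation=cv2.INTER_CUBIC))
E
python3 - <<'E'
from h import *
from scipy.optimize import least_squares
print(current_position(),current_orientation(),Ro.from_quat(current_orientation()).as_matrix().round(3))
c=capture("top");w=capture("wrist")
print("wrist cam C",(-np.array(w["R"]).T@np.array(w["t"])).round(4))
# rings
hsv=cv2.cvtColor(c["image"],cv2.COLOR_BGR2HSV)
m=cv2.inRange(hsv,(12,80,70),(30,255,255)); m[:240]=0;m[335:]=0;m[:,:405]=0;m[:,500:]=0
n,l,st,ce=cv2.connectedComponentsWithStats(m)
for i in range(1,n):
    if st[i,4]<20: continue
    cn=max(cv2.findContours((l==i).astype(np.uint8),cv2.RETR_EXTERNAL,cv2.CHAIN_APPROX_NONE)[0],key=len)
    (u,v),r=cv2.minEnclosingCircle(cn)
    print(st[i],(round(u,1),round(v,1)),"diam",round(2*r*1.17/474.8,4),bp(c,u,v,0.018).round(4))
# weights pan circle
s=silhouettes("top","stem_foot")[0]["region"]
cn=max(cv2.findContours(s.astype(np.uint8),cv2.RETR_EXTERNAL,cv2.CHAIN_APPROX_NONE)[0],key=len)[:,0]
E=np.array([bp(c,u,v,.128) for u,v in cn])[:,:2]
f=least_squares(lambda p:np.hypot(E[:,0]-p[0],E[:,1]-p[1])-p[2],[E[:,0].mean(),E[:,1].mean(),.05],loss='soft_l1',f_scale=.002)
print("wpan",f.x)
P=pts(c,np.ones((480,640),bool))
# all pan points by height
for nm,zr,y0 in (("w",(.122,.133),.01),("s",(.097,.107),.22)):
    k=(P[:,2]>zr[0])&(P[:,2]<zr[1])&(abs(P[:,0]-.555)<.06)&(abs(P[:,1]-y0)<.06);Q=P[k]
    print(nm,k.sum(),Q.min(0),Q.max(0),np.median(Q,0))
    hull=cv2.convexHull(Q[:,:2].astype(np.float32))[:,0]
    f=least_squares(lambda p:np.hypot(hull[:,0]-p[0],hull[:,1]-p[1])-.05,[Q[:,0].mean(),Q[:,1].mean()],loss='soft_l1',f_scale=.001);print(f.x,f.cost)
# stem: dark tip
k=(P[:,2]>.145)&(P[:,2]<.175)&(abs(P[:,0]-.555)<.03)&(abs(P[:,1])<.05);print("stem",P[k].mean(0),k.sum())
k=(P[:,2]>.1)&(P[:,2]<.14)&(P[:,0]>.62)&(P[:,0]<.69)&(abs(P[:,1]-.1)<.1);print("tab",P[k].mean(0),k.sum(),P[k].min(0),P[k].max(0))
k=(P[:,2]>.06)&(P[:,2]<.092)&(P[:,0]>.62)&(P[:,0]<.69)&(abs(P[:,1]-.1)<.14);print("bar",P[k].mean(0),k.sum(),P[k].min(0),P[k].max(0))
print(current_clock())
E
```

```text
[ 0.22407637 -0.55653821  0.22263626] [ 8.28700448e-01 -5.59692384e-01 -3.41619262e-05 -3.47862238e-05] [[ 0.373 -0.928 -0.   ]
 [-0.928 -0.373  0.   ]
 [-0.    -0.    -1.   ]]
wrist cam C [ 0.2977 -0.5279  0.3834]
[430 256  17  16 203] (438.0, 263.6) diam 0.0402 [ 0.5181 -0.2576  0.018 ]
[468 262  21  21 352] (478.0, 272.5) diam 0.0529 [ 0.4943 -0.3539  0.018 ]
[428 293  14  13 138] (434.4, 299.3) diam 0.0334 [ 0.4317 -0.2438  0.018 ]
[467 306  11  12  96] (472.5, 311.5) diam 0.0281 [ 0.4007 -0.3339  0.018 ]
wpan [0.55241832 0.00952874 0.04839855]
w 1529 [ 0.5038929  -0.03899669  0.12201478] [0.60191119 0.05750235 0.13281902] [0.55172895 0.00934173 0.12713457]
[0.55253177 0.00923497] 5.424168648511921e-06
s 885 [0.51768358 0.17839065 0.09709242] [0.61483733 0.27769699 0.10614209] [0.56065177 0.21470816 0.10113148]
[0.56677362 0.22685517] 7.384476628507863e-06
stem [0.55113306 0.00976865 0.16170333] 18
tab [0.65471317 0.13930176 0.11832864] 58 [0.64496404 0.13445939 0.10098326] [0.66724045 0.14440987 0.12830481]
bar [0.64999644 0.13743295 0.08053065] 415 [0.62011898 0.01723911 0.060402  ] [0.6674941  0.21101387 0.0919789 ]
1.05
```

```bash
cat >> h.py <<'E'
YAW=-np.pi/2-.065
Q=qdown(YAW)
E
python3 - <<'E'
from h import *
for p in [(.518,-.2576,.13),(.518,-.2576,.012),(.5525,.0092,.18),(.5525,.0092,.12),(.6547,.139,.116),(.6547,.139,.2),(.648,.04,.116)]:
    print(p,np.round(inverse_kinematics(p,Q),2))
t=current_clock()
move_ptp((.518,-.2576,.11),Q); move_gripper(.052)
c=capture("wrist");cv2.imwrite("pics/c_w.png",c["image"])
X=np.array([.518,-.2576,.019]);print("expect px",pr(c,X), "C",(-np.array(c["R"]).T@np.array(c["t"])).round(4))
for d in silhouettes("wrist","w100")[:4]: print(d["conf"],d["xy"],d["region"].sum(),bp(c,*d["xy"],.019).round(4),np.median(pts(c,d["region"]),0).round(4))
print(current_clock()-t, current_position())
E
```

```text
(0.518, -0.2576, 0.13) [-0.58  0.43  1.66 -0.    1.05  1.05]
(0.518, -0.2576, 0.012) [-0.58  0.59  1.75 -0.    0.81  1.05]
(0.5525, 0.0092, 0.18) [-0.11  0.33  1.67 -0.    1.14  1.53]
(0.5525, 0.0092, 0.12) [-0.11  0.41  1.73 -0.    1.01  1.53]
(0.6547, 0.139, 0.116) [ 0.11  0.56  1.46 -0.    1.13  1.74]
(0.6547, 0.139, 0.2) [ 0.11  0.48  1.38 -0.    1.29  1.74]
(0.648, 0.04, 0.116) [-0.04  0.53  1.51 -0.    1.1   1.59]
expect px [312.0830187  246.04289637] C [ 0.5972 -0.2638  0.2708]
0.98 [304.6, 353.9] 1028 [ 0.4326 -0.2462  0.019 ] [ 0.4339 -0.2471  0.0153]
0.94 [126.8, 189.8] 2149 [ 0.5652 -0.1372  0.019 ] [ 0.5644 -0.135   0.0116]
0.86 [178.7, 89.1] 2579 [ 0.6248 -0.1822  0.019 ] [ 0.6248 -0.1828  0.0116]
0.64 [452.2, 269.2] 3580 [ 0.4944 -0.3554  0.019 ] [ 0.4954 -0.3549  0.0185]
2.425 [ 0.51798799 -0.257565    0.10998321]
```

View pics/c_w.png

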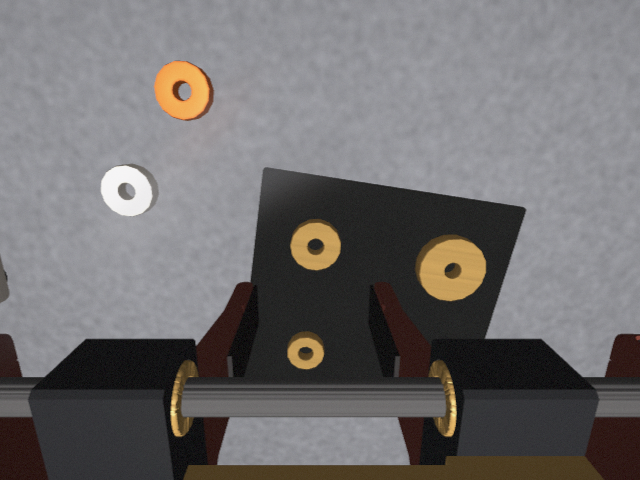

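```bash
cat >> h.py <<'E'
def ringpos(c,X0,R,ztop,dbg=None):
    """fit outer top edge and bore of brass ring near X0 in the picture"""
    u,v=pr(c,X0);im=c["image"];hsv=cv2.cvtColor(im,cv2.COLOR_BGR2HSV)
    s=60;x0,y0=int(max(u-s,0)),int(max(v-s,0));sub=hsv[y0:y0+2*s,x0:x0+2*s]
    br=cv2.inRange(sub,(10,70,40),(32,255,255))
    V=sub[...,2][br>0];th=np.percentile(V,70)*.85
    top=((br>0)&(sub[...,2]>th)).astype(np.uint8)
    n,l,st,ce=cv2.connectedComponentsWithStats(top)
    i=min(range(1,n),key=lambda i:np.hypot(ce[i][0]+x0-u,ce[i][1]+y0-v)+(1e3 if st[i,4]<100 else 0))
    cs,h=cv2.findContours((l==i).astype(np.uint8),cv2.RETR_CCOMP,cv2.CHAIN_APPROX_NONE)
    out=[]
    for k,cn in enumerate(cs):
        if len(cn)<12: continue
        P=np.array([bp(c,a+x0,b+y0,ztop)[:2] for a,b in cn[:,0]])
        A=np.c_[2*P,np.ones(len(P))];sol=np.linalg.lstsq(A,(P**2).sum(1),rcond=None)[0]
        out.append((h[0][k][3]>=0,sol[0],sol[1],np.sqrt(sol[2]+sol[0]**2+sol[1]**2)))
    return out
E
python3 - <<'E'
from h import *
c=capture("wrist")
for o in ringpos(c,[.518,-.2576,.019],.018,.019): print(o)
crop(c["image"],265,195,100,100,5,"pics/c_crop.png")
E
```

```text
(np.False_, np.float64(0.5176369637833089), np.float64(-0.2597512141469625), np.float64(0.01664240632310882))
(np.True_, np.float64(0.5176469122748542), np.float64(-0.2597616790236472), np.float64(0.006549916673853426))
```

View pics/c_crop.png

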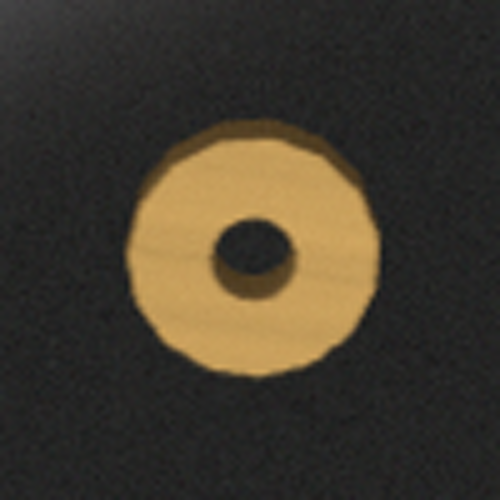

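Run:
```python
from h import *
t=current_clock()
servo_line((.5176,-.2598,.0085),rate=.12); f0=current_force()
move_gripper(0.02); print("gap",current_finger_gap(), current_force().round(2) if hasattr(current_force(),'round') else current_force())
c=capture("wrist");cv2.imwrite("pics/d_w0.png",c["image"])
servo_line((.5176,-.2598,.08),rate=.2)
print(current_force(),current_finger_gap())
move_ptp((.5525,.0092,.205),Q)
c=capture("wrist");cv2.imwrite("pics/d_w.png",c["image"]);print(current_position(),current_force())
t2=capture("top");cv2.imwrite("pics/d_t.png",t2["image"])
s2=capture("side");cv2.imwrite("pics/d_s.png",s2["image"])
print(current_clock()-t,current_clock())
```

```text
gap 0.03504729988516362 [-0.76  0.46  6.46]
[ 0.18808328  0.87283521 -1.29347784] 0.03434322142426737
[0.55207861 0.00805294 0.20389546] [ 0.2639076   0.20549508 -0.99407098]
3.275 6.8
```

View pics/d_w.png

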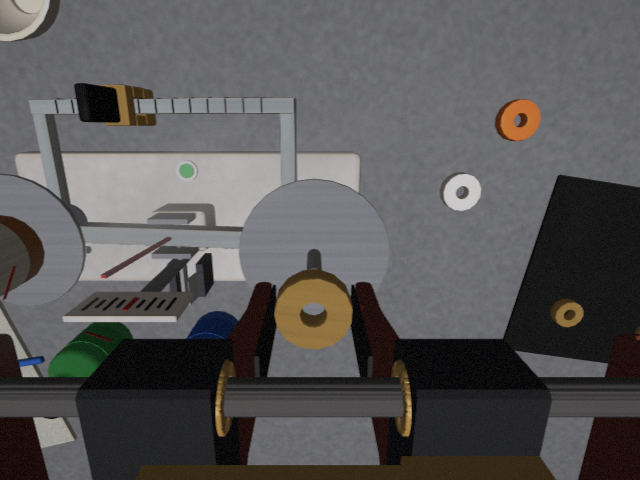

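View pics/d_s.png

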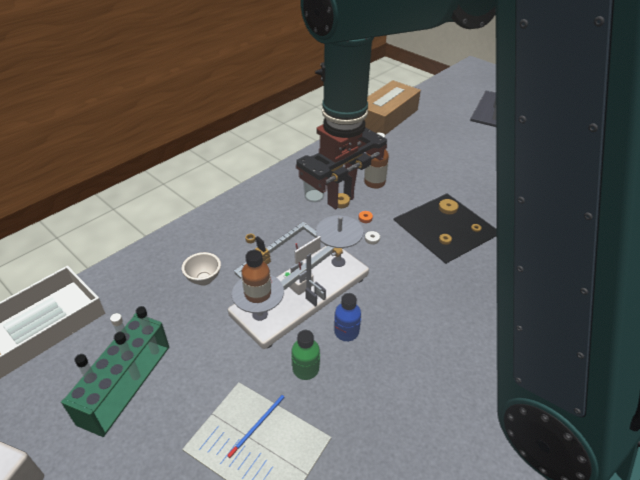

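View pics/d_t.png

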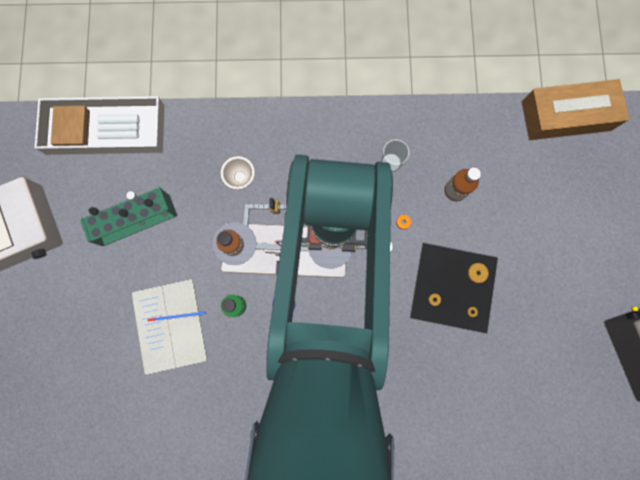

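Run:
```python
from h import *
t=current_clock()
servo_line((.5075,.0092,.195),Q,rate=.15); sleep(.25)
p=np.array(current_position());c=capture("wrist");cv2.imwrite("pics/e_w.png",c["image"]);print(p,current_orientation())
zt=p[2]+.0105
for o in ringpos(c,[p[0],p[1],zt],.018,zt): print(o)
u,v=pr(c,[.5525,.0092,.1665]);print("stem px",u,v)
crop(c["image"],int(u)-40,int(v)-60,80,100,6,"pics/e_crop.png")
print(current_clock())
```

```text
[0.50867951 0.00905228 0.19526414] [-6.83768773e-01  7.29698633e-01 -3.06715916e-04  2.75756368e-04]
(np.False_, np.float64(0.508975471179335), np.float64(0.008186507309808244), np.float64(0.01672078449050662))
(np.True_, np.float64(0.5089236737533803), np.float64(0.008225403095796446), np.float64(0.006276024895480362))
stem px 305.46765000772746 200.55613631435847
7.5583
```

View pics/e_w.png

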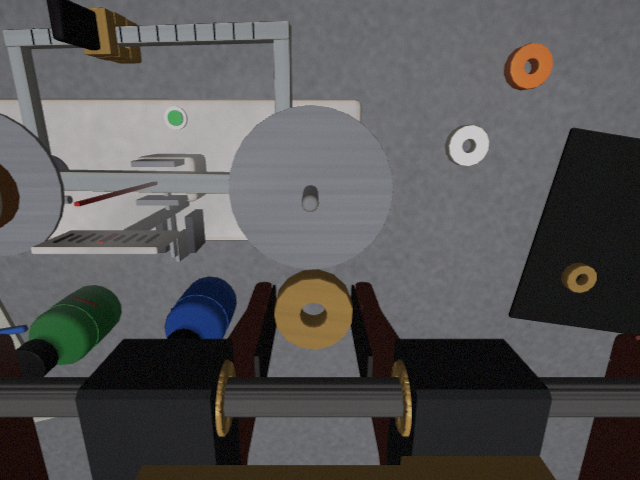

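View pics/e_crop.png

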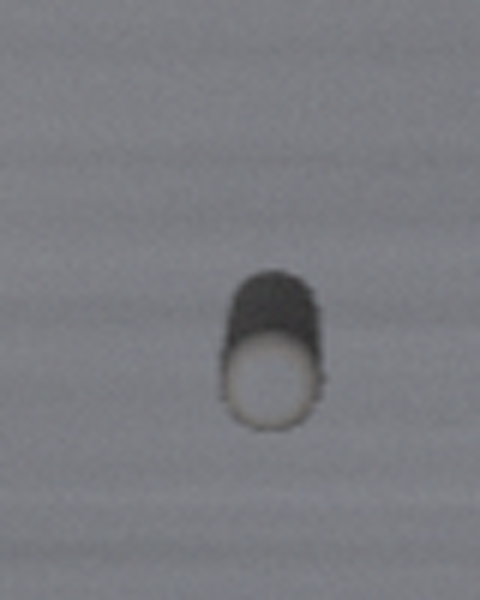

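Run:
```python
from h import *
print(current_position())
c=capture("wrist");p=np.array(current_position())
zt=p[2]+.0105
r=ringpos(c,[p[0],p[1],zt],.018,zt);print(r)
g=cv2.cvtColor(c["image"],cv2.COLOR_BGR2GRAY);crop(c["image"],265,140,80,100,6,"pics/e_crop2.png")
for z in (.160,.163,.166): print(z,bp(c,309.75,203.25,z).round(4))
print(pr(c,[.5525,.0092,.1665]),current_clock(),current_joint_pos(),inverse_kinematics((.5075,.0092,.195),Q))
```

```text
[0.50844051 0.00912301 0.19517556]
[(np.False_, np.float64(0.5086691167382207), np.float64(0.008263849584926986), np.float64(0.016727263498068985)), (np.True_, np.float64(0.508632821817278), np.float64(0.008292785236430567), np.float64(0.006278250224542449))]
0.16 [0.5495 0.0074 0.16  ]
0.163 [0.5501 0.0073 0.163 ]
0.166 [0.5506 0.0072 0.166 ]
[305.56178788 200.05688369] 7.6083 [-1.17940853e-01  2.56109663e-01  1.74035095e+00 -9.81580046e-08
  1.14464462e+00  1.51778907e+00] [-1.18035500e-01  2.55520905e-01  1.74146254e+00 -4.44089210e-16
  1.14460921e+00  1.51776083e+00]
```

View pics/e_crop2.png

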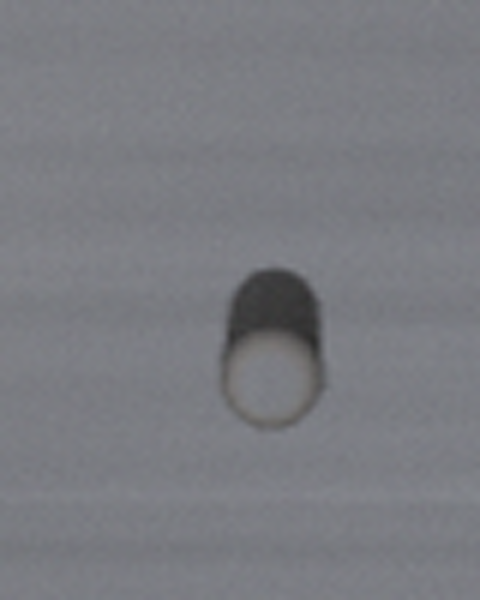

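```bash
cat >> h.py <<'E'
def fine(x,y,z,tol=.0004,n=3,rate=.15,**k):
    tg=np.array([x,y,z]);cmd=tg.copy();r=False
    for i in range(n):
        r=servo_line(cmd,Q,rate=rate,**k);sleep(.1)
        e=tg-np.array(current_position())
        if r or np.abs(e[:2]).max()<tol: break
        cmd=cmd+e
    print("at",np.round(current_position(),4),"F",np.round(current_force(),2),"hit",r,"t",current_clock())
    return r
E
python3 - <<'E'
from h import *
c=capture("wrist");print(bp(c,310.4,191.3,.128))
fine(.5498,.0081,.186)
c=capture("wrist");cv2.imwrite("pics/f_w.png",c["image"])
crop(c["image"],230,200,170,150,4.5,"pics/f_c.png")
E
```

```text
[0.55029117 0.00724431 0.128     ]
at [0.55   0.0081 0.1858] F [-0.13 -0.25 -0.84] hit False t 8.9
```

View pics/f_c.png

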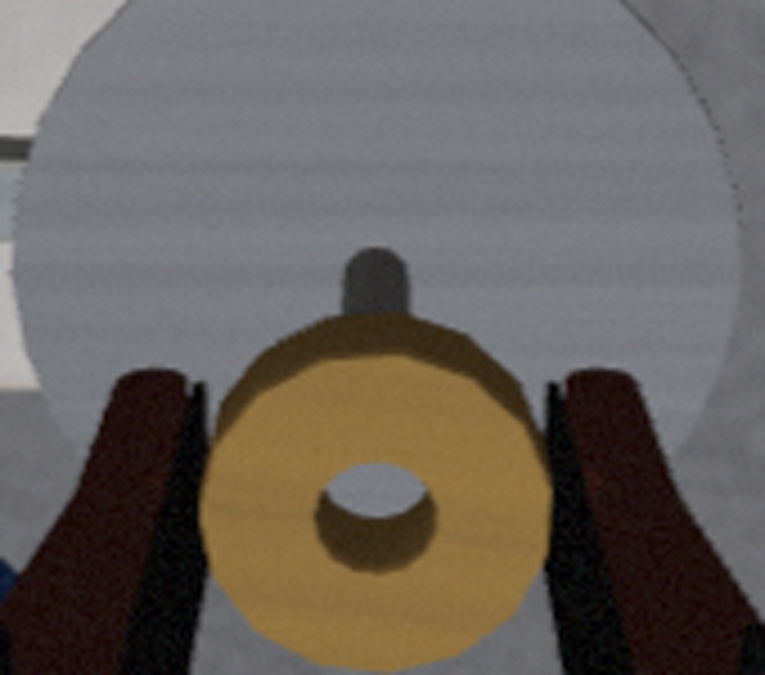

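Run:
```python
from h import *
r=fine(.5499,.0081,.158,n=1,rate=.05,contact_N=2.0)
c=capture("wrist");cv2.imwrite("pics/g_w.png",c["image"])
crop(c["image"],230,200,170,150,4.5,"pics/g_c.png")
```

```text
at [0.5498 0.0081 0.1581] F [-0.    0.17 -0.93] hit False t 9.7583
```

View pics/g_c.png

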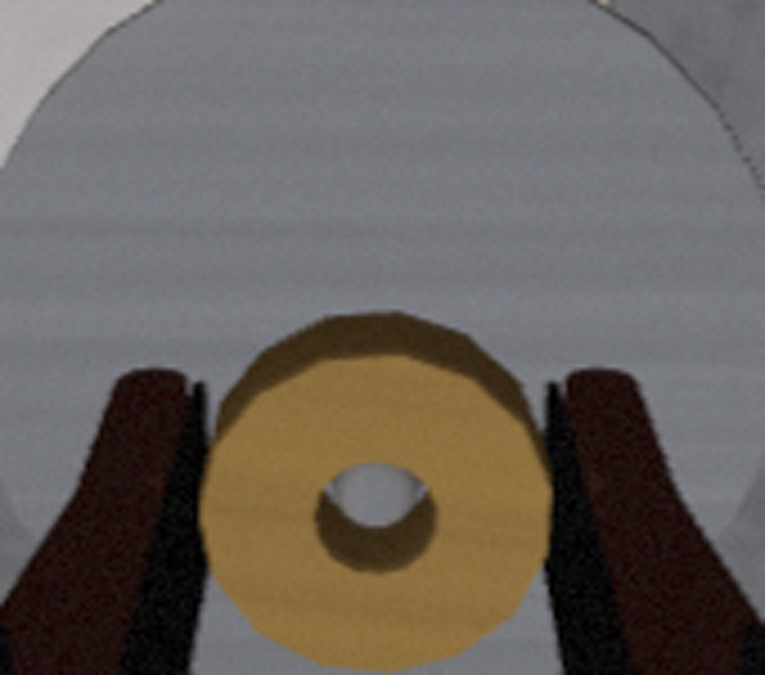

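Run:
```python
from h import *
r=fine(.5499,.0081,.1335,n=1,rate=.07,contact_N=2.0)
r=fine(.5499,.0081,.129,n=1,rate=.02,contact_N=1.5)
move_gripper(.05); print(np.round(current_force(),2))
c=capture("wrist");cv2.imwrite("pics/h_w.png",c["image"])
servo_line((.5499,.0081,.205),Q,rate=.2)
print(current_clock())
c=capture("wrist");cv2.imwrite("pics/h_w2.png",c["image"])
```

```text
at [0.5497 0.008  0.1326] F [1.81 0.24 0.9 ] hit True t 10.3
at [0.5498 0.0081 0.1306] F [-0.45  0.03  0.09] hit True t 10.6083
[ 0.06 -0.03 -0.53]
11.65
```

View pics/h_w2.png

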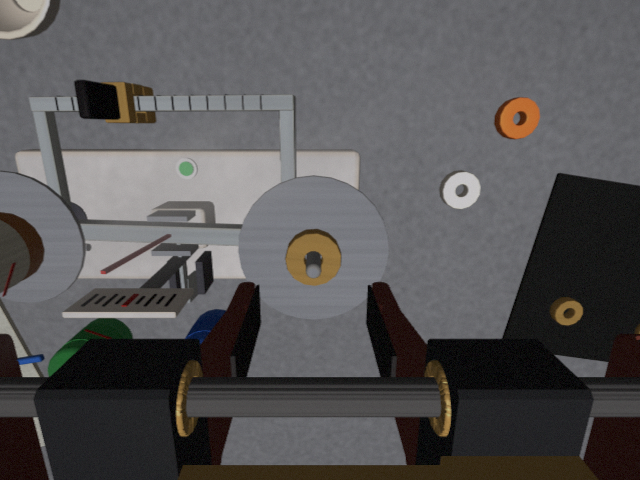

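```bash
cat >> h.py <<'E'
UY=np.array([np.sin(.065),np.cos(.065)]);UX=np.array([np.cos(.065),-np.sin(.065)])
STEM=np.array([.5498,.0081]);C0=STEM+.1092*UY
def bal(P): # world pts -> balance frame (x,y,z)
    d=P[:,:2]-C0;return np.c_[d@UX,d@UY,P[:,2]]
def tilt(c,verbose=True):
    P=pts(c,np.ones((480,640),bool));B=bal(P)
    def pan(y0):
        r=np.hypot(B[:,0],B[:,1]-y0);k=(r<.044)&(r>(.028))&(B[:,2]>.095)&(B[:,2]<.135)
        return (np.median(B[k,2]),k.sum()) if k.sum()>100 else (np.nan,0)
    w,nw=pan(-.1092);s,ns=pan(.1092)
    return dict(w=round(float(w),4),nw=int(nw),s=round(float(s),4),ns=int(ns),tilt=round(float((s-w)/.22),4),tw=round(float((.115-w)/.11),4))
def poise(c):
    P=pts(c,np.ones((480,640),bool));B=bal(P)
    hsv=cv2.cvtColor(c["image"],cv2.COLOR_BGR2HSV);v,u=np.nonzero(c["range_z"]>0);h=hsv[v,u]
    reg=(abs(B[:,0]-.095)<.03)&(abs(B[:,1])<.12)&(B[:,2]>.06)&(B[:,2]<.14)
    br=reg&(h[:,0]>10)&(h[:,0]<32)&(h[:,1]>80)&(h[:,2]>50); bk=reg&(h[:,2]<50)&(B[:,2]>.1)
    bar=reg&(h[:,1]<60)&(h[:,2]>80)
    f=lambda k:(int(k.sum()),np.percentile(B[k],[2,50,98],axis=0).round(4).tolist()) if k.sum()>5 else None
    print("brass",f(br));print("tab",f(bk));print("bar",f(bar))
E
python3 - <<'E'
from h import *
c=capture("wrist");print(tilt(c));poise(c);print(current_position())
t=capture("top");print("top",tilt(t));s=capture("side");print("side",tilt(s));poise(s)
E
```

```text
{'w': 0.1269, 'nw': 7926, 's': 0.1008, 'ns': 3460, 'tilt': -0.1187, 'tw': -0.1082}
brass (1107, [[0.0828, 0.012, 0.0619], [0.095, 0.0157, 0.0899], [0.108, 0.0286, 0.0944]])
tab (1316, [[0.0851, 0.0217, 0.101], [0.0955, 0.0241, 0.1181], [0.1056, 0.0311, 0.1246]])
bar (4149, [[0.0669, -0.0962, 0.0721], [0.0938, -0.031, 0.0884], [0.1003, 0.094, 0.0962]])
[0.54860039 0.00824424 0.20339207]
top {'w': 0.1271, 'nw': 298, 's': 0.1012, 'ns': 515, 'tilt': -0.1177, 'tw': -0.11}
side {'w': 0.13, 'nw': 590, 's': 0.1043, 'ns': 720, 'tilt': -0.1169, 'tw': -0.1366}
brass (100, [[0.0814, 0.0147, 0.0635], [0.084, 0.0251, 0.0872], [0.1045, 0.0314, 0.0998]])
tab (52, [[0.0838, 0.0249, 0.1027], [0.0888, 0.0303, 0.1163], [0.1011, 0.0327, 0.1267]])
bar (434, [[0.0698, -0.0942, 0.0723], [0.0923, -0.0345, 0.0904], [0.1017, 0.0954, 0.1039]])
```

```bash
cat >> h.py <<'E'
def W(xb,yb,z): return np.r_[C0+xb*UX+yb*UY,z]
E
python3 - <<'E'
from h import *
move_ptp(W(.095,.0255,.17),Q);move_gripper(.04)
fine(*W(.095,.0255,.110),rate=.15,n=2,tol=.002)
c=capture("wrist");cv2.imwrite("pics/i_w.png",c["image"])
f=[]
servo_line(W(.095,-.063,.110),Q,rate=.08);print("push F",np.round(current_force(),2),current_position())
servo_line(W(.095,-.047,.110),Q,rate=.08);sleep(1.2)
print(np.round(current_force(),2),bal(np.array([current_position()])),current_clock())
for n in ("wrist","top","side"):
    c=capture(n);cv2.imwrite(f"pics/j_{n}.png",c["image"]);print(n,tilt(c));poise(c)
print(current_clock())
E
```

```text
at [0.6544 0.1365 0.1113] F [ 0.1  -0.2   0.27] hit False t 13.6083
push F [0.18 0.32 0.34] [0.64766461 0.04836767 0.11003937]
[ 0.34 -0.87 -0.05] [[ 0.09497413 -0.04699571  0.10996553]] 16.4667
wrist {'w': 0.1006, 'nw': 1378, 's': 0.127, 'ns': 741, 'tilt': 0.1203, 'tw': 0.1311}
brass (1384, [[0.0841, -0.0545, 0.0615], [0.1064, -0.0421, 0.0884], [0.1088, -0.0356, 0.0932]])
tab (3257, [[0.0868, -0.0756, 0.1035], [0.1045, -0.0491, 0.1214], [0.1066, -0.0201, 0.1393]])
bar (7094, [[0.0685, -0.0961, 0.0721], [0.0948, 0.022, 0.0877], [0.1006, 0.0931, 0.0968]])
top {'w': 0.1013, 'nw': 124, 's': 0.1276, 'ns': 334, 'tilt': 0.1197, 'tw': 0.1249}
brass (39, [[0.0839, -0.0524, 0.0627], [0.0856, -0.0447, 0.0882], [0.0945, -0.0358, 0.0999]])
tab None
bar (151, [[0.0666, -0.095, 0.068], [0.0874, -0.0283, 0.0813], [0.1025, 0.0964, 0.1146]])
side {'w': 0.104, 'nw': 503, 's': 0.1301, 'ns': 564, 'tilt': 0.1187, 'tw': 0.0997}
brass (137, [[0.0815, -0.0532, 0.0613], [0.0848, -0.0404, 0.0828], [0.1043, -0.0325, 0.0969]])
tab (81, [[0.0847, -0.0701, 0.101], [0.0916, -0.047, 0.1184], [0.1008, -0.0432, 0.1375]])
bar (405, [[0.0691, -0.0966, 0.0684], [0.0925, -0.0253, 0.0839], [0.1054, 0.0953, 0.1292]])
16.6167
```

View pics/j_wrist.png

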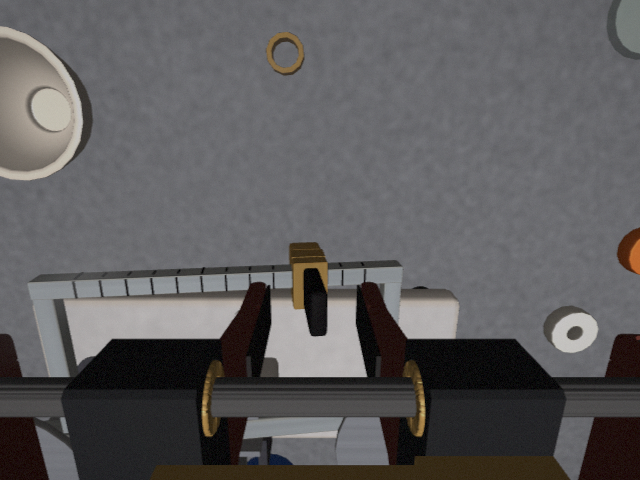

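View pics/j_side.png

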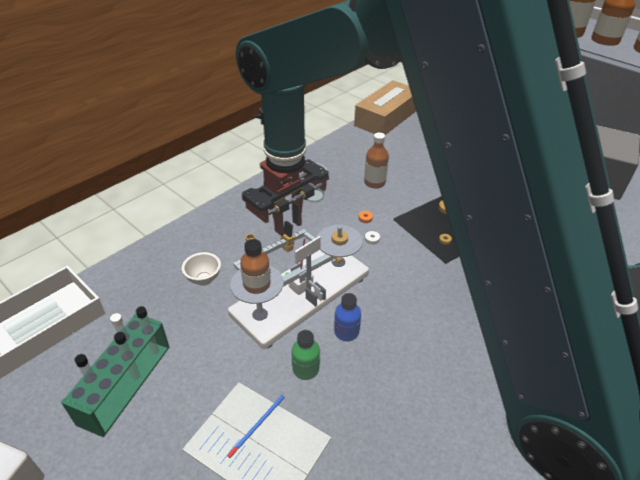

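```bash
cat >> h.py <<'E'
def look(tag):
    d=[]
    for n in ("wrist","top","side"):
        c=capture(n);cv2.imwrite(f"pics/{tag}_{n}.png",c["image"]);r=tilt(c);print(n,r);d.append(r)
        if n!="top": poise(c)
    print("F",np.round(current_force(),2),"tcp",bal(np.array([current_position()])).round(4),"t",current_clock())
E
python3 - <<'E'
from h import *
servo_line(W(.095,.005,.110),Q,rate=.07)
servo_line(W(.095,-.012,.110),Q,rate=.08);sleep(1.5)
look("k")
sleep(.5);look("k2")
E
```

```text
wrist {'w': 0.112, 'nw': 924, 's': 0.1156, 'ns': 556, 'tilt': 0.0167, 'tw': 0.0274}
brass (1609, [[0.0844, -0.0169, 0.0621], [0.1064, -0.0088, 0.094], [0.1089, 0.0002, 0.1072]])
tab (3230, [[0.0869, -0.0405, 0.1048], [0.1048, -0.009, 0.1262], [0.1067, 0.0149, 0.1393]])
bar (6783, [[0.0672, -0.0964, 0.0812], [0.0947, 0.0074, 0.0847], [0.1005, 0.0942, 0.0874]])
top {'w': 0.1122, 'nw': 481, 's': nan, 'ns': 0, 'tilt': nan, 'tw': 0.0254}
side {'w': 0.1155, 'nw': 507, 's': 0.1188, 'ns': 623, 'tilt': 0.0152, 'tw': -0.0046}
brass (130, [[0.0814, -0.0161, 0.0652], [0.0843, -0.0046, 0.0865], [0.0983, 0.0049, 0.1061]])
tab (87, [[0.0844, -0.0346, 0.1054], [0.091, -0.0073, 0.1217], [0.1002, -0.004, 0.1383]])
bar (426, [[0.0698, -0.0961, 0.0748], [0.0925, -0.0349, 0.0865], [0.1057, 0.0957, 0.1303]])
F [ 0.28  0.58 -0.06] tcp [[ 0.095 -0.012  0.11 ]] t 19.5167
wrist {'w': 0.112, 'nw': 925, 's': 0.1156, 'ns': 552, 'tilt': 0.0165, 'tw': 0.0275}
brass (1617, [[0.0844, -0.0169, 0.062], [0.1064, -0.0088, 0.0939], [0.1089, 0.0002, 0.1068]])
tab (3232, [[0.0869, -0.0405, 0.1057], [0.1048, -0.009, 0.1262], [0.1068, 0.0148, 0.1394]])
bar (6788, [[0.0673, -0.0964, 0.0811], [0.0947, 0.0075, 0.0847], [0.1005, 0.0942, 0.0874]])
top {'w': 0.1123, 'nw': 479, 's': nan, 'ns': 0, 'tilt': nan, 'tw': 0.0242}
side {'w': 0.1154, 'nw': 509, 's': 0.1189, 'ns': 637, 'tilt': 0.0161, 'tw': -0.0036}
brass (130, [[0.0811, -0.0165, 0.0651], [0.0842, -0.0048, 0.0867], [0.0986, 0.0052, 0.1072]])
tab (89, [[0.0833, -0.0346, 0.1045], [0.0917, -0.0068, 0.1215], [0.0996, -0.0039, 0.1383]])
bar (426, [[0.0701, -0.0965, 0.0745], [0.0923, -0.0344, 0.0865], [0.1056, 0.0958, 0.131]])
F [-0.28  0.11 -0.04] tcp [[ 0.095 -0.012  0.11 ]] t 20.1667
```

Run:
```python
from h import *
fine(*W(.095,.0087,.110),rate=.05,n=1)
servo_line(W(.095,-.008,.110),Q,rate=.08);sleep(1.8)
look("l")
```

```text
at [0.6522 0.1196 0.11  ] F [-0.19  0.24 -0.42] hit False t 20.8333
wrist {'w': 0.1132, 'nw': 1316, 's': 0.1144, 'ns': 622, 'tilt': 0.0053, 'tw': 0.0165}
brass (1611, [[0.0844, -0.0148, 0.0619], [0.1064, -0.0066, 0.0941], [0.1089, 0.0023, 0.1032]])
tab (3210, [[0.0869, -0.0366, 0.1053], [0.1048, -0.0065, 0.1262], [0.1067, 0.0188, 0.1392]])
bar (6681, [[0.0673, -0.0963, 0.0824], [0.0945, 0.0081, 0.0845], [0.1004, 0.0943, 0.0868]])
top {'w': 0.1135, 'nw': 525, 's': nan, 'ns': 0, 'tilt': nan, 'tw': 0.0136}
side {'w': 0.1167, 'nw': 514, 's': 0.1178, 'ns': 632, 'tilt': 0.0048, 'tw': -0.0155}
brass (130, [[0.0817, -0.0144, 0.0652], [0.0845, -0.0024, 0.0876], [0.1009, 0.0036, 0.1011]])
tab (91, [[0.0839, -0.0308, 0.1057], [0.0922, -0.0042, 0.1214], [0.102, -0.0009, 0.1368]])
bar (442, [[0.0702, -0.0957, 0.0762], [0.0922, -0.0324, 0.0871], [0.1055, 0.0957, 0.1299]])
F [-0.37  0.3  -0.68] tcp [[ 0.095 -0.008  0.11 ]] t 23.1417
```

Run:
```python
from h import *
fine(*W(.095,.0099,.110),rate=.05,n=1)
servo_line(W(.095,-.006,.110),Q,rate=.08);sleep(1.8)
look("m")
```

```text
at [0.6523 0.1208 0.11  ] F [-0.49  0.06 -0.83] hit False t 23.75
wrist {'w': 0.1137, 'nw': 1359, 's': 0.1139, 'ns': 685, 'tilt': 0.0006, 'tw': 0.0117}
brass (1605, [[0.0844, -0.0138, 0.0619], [0.1064, -0.0057, 0.0941], [0.1089, 0.0033, 0.0968]])
tab (3229, [[0.0868, -0.0346, 0.1048], [0.1048, -0.0055, 0.1262], [0.1067, 0.0208, 0.1393]])
bar (6671, [[0.0672, -0.0963, 0.0827], [0.0945, 0.008, 0.0845], [0.1004, 0.0943, 0.0862]])
top {'w': 0.114, 'nw': 555, 's': nan, 'ns': 0, 'tilt': nan, 'tw': 0.0087}
side {'w': 0.1173, 'nw': 511, 's': 0.1173, 'ns': 653, 'tilt': 0.0001, 'tw': -0.0205}
brass (139, [[0.0814, -0.0131, 0.0649], [0.0844, -0.0014, 0.088], [0.1018, 0.012, 0.113]])
tab (97, [[0.0842, -0.0294, 0.1055], [0.0914, -0.0031, 0.1212], [0.1015, -0.0005, 0.1378]])
bar (447, [[0.0704, -0.0957, 0.0757], [0.092, -0.0332, 0.0872], [0.1059, 0.0956, 0.1323]])
F [-0.3   0.24 -1.24] tcp [[ 0.095 -0.006  0.11 ]] t 26.05
```

Level to within about 0.001 rad. I'll retreat straight up, then check the pointer and tilt with the hand clear.

Run:
```python
from h import *
servo_line(W(.095,-.006,.22),Q,rate=.15)
move_ptp(W(.02,-.11,.26),Q);sleep(1.)
look("n")
c=cv2.imread("pics/n_wrist.png")
```

```text
wrist {'w': 0.1138, 'nw': 4783, 's': 0.1139, 'ns': 3413, 'tilt': 0.0003, 'tw': 0.0106}
brass (298, [[0.0832, -0.0145, 0.0861], [0.0976, -0.011, 0.0948], [0.1078, -0.0008, 0.1019]])
tab (335, [[0.0912, -0.0099, 0.1016], [0.0993, -0.0091, 0.1235], [0.1056, -0.0025, 0.1279]])
bar (3136, [[0.0675, -0.0969, 0.0756], [0.0936, -0.0145, 0.0846], [0.1001, 0.0942, 0.0867]])
top {'w': 0.1141, 'nw': 614, 's': 0.1144, 'ns': 509, 'tilt': 0.0013, 'tw': 0.0084}
side {'w': 0.1172, 'nw': 517, 's': 0.1172, 'ns': 646, 'tilt': -0.0002, 'tw': -0.0201}
brass (136, [[0.0809, -0.0139, 0.0649], [0.0848, -0.0008, 0.0899], [0.1046, 0.0045, 0.1006]])
tab (61, [[0.0846, -0.0067, 0.1048], [0.09, -0.0021, 0.1185], [0.1002, -0.0007, 0.1309]])
bar (417, [[0.069, -0.0965, 0.0757], [0.0922, -0.0369, 0.0867], [0.1047, 0.0958, 0.1154]])
F [-0.51  0.24 -0.96] tcp [[ 0.02 -0.11  0.26]] t 28.6833
```

View pics/n_wrist.png

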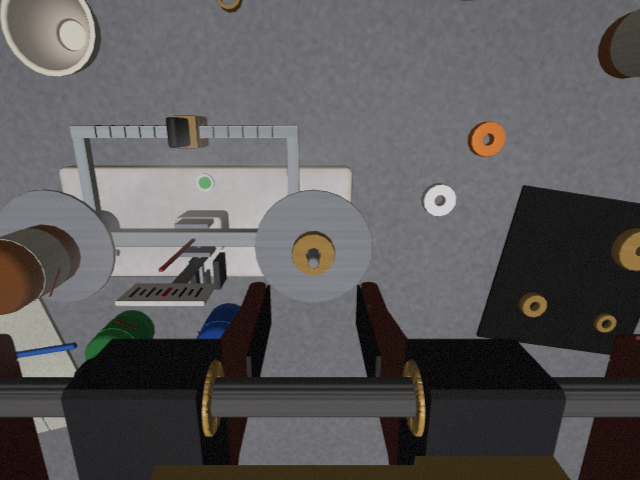

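The wrist view shows the pointer tip at (162,270) in line with the red tick at (167,292). The w100 lies flat over the stem at (313,255), and both pans are at equal height. The hand is clear.

```bash
python3 -c "
from bench import *
close_job();print(current_clock())"
```

```text
the job is handed in; nothing more can be done
the job is handed in; nothing more can be done
```

The bottle is weighed at about 133 g, and the job was handed in at about 29 s of the 72 s. I dropped the w100 over the stem and nudged the poise with an open finger to about 80 mm on its bar, which adds roughly 33 g. The other three weights stayed on the mat.

- **Tilt with the hand clear:** the pan heights gave +0.0003 rad (wrist camera), +0.0013 rad (top) and −0.0002 rad (side). The pointer stood on the red tick as far as the slanted view allows.
- **Forces:** I read the wrist force only between moves, not continuously. The largest reading near the balance was about 2 N, while I was lowering the ring. It then lay flat on the pan.
- **Disagreement:** the single-pan height readings differ between cameras by 2 to 3 mm, which is a calibration offset. I relied on the difference between the two pans instead.
- **Look-alikes:** the trained networks could not tell the four weights, or the orange and white look-alikes, apart. I chose the w100 by colour, size and its place on the mat. The gripper measured it at 35 mm, against the stated 36 mm.

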